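# Put the mill, jar and tin back in their own places

## Robot

A 6-joint arm with a two-finger parallel gripper is mounted at the origin on the work surface. World frame = base frame: x ahead of the robot, y to its left, z up, the work surface at z = 0. Lengths are in m, angles in rad, forces in N, time in s.
With the tool pointing down it reaches from about 0.25 to 0.775 m from the base axis. Payload 4 kg.
Tool frame: the origin (TCP) lies midway between the tips of the shut fingers; the grasp point (between the pads) lies 19 mm behind it (robot.hold_point_z is the distance from the TCP to the grasp point, in m); z points along the fingers, y is the line along which they close (so a half turn about z gives the same grasp; the last joint's range is limited). The gripper opens to 94 mm and grips with 3 to 60 N. Pads are 16 mm wide; open, the fingers measure 119 mm over their backs; the gripper's body (75 mm by 177 mm) begins 78 mm behind the grasp point.
Start: joints at [-1.339, 0.087, 1.371, -0, 1.684, -0.103], TCP at [0.181, -0.519, 0.206] pointing down, gripper open.
Joint ranges: [-3.1, 3.1], [-0.76, 2.03], [0.27, 2.55], [-1.08, 4.22], [0.17, 2.65], [-2.57, 2.57]. Speed limits (rad/s): [2.79, 2.79, 3.14, 3.14, 3.14, 3.14].

## Interface

Orientations are given as [roll, pitch, yaw] about the fixed x, y, z axes, in that order (R = Rz(yaw) Ry(pitch) Rx(roll)).
In Python, from bench import readout, imaging, robot gives the robot as it stands.
- The arm moves only by the tool carry_out, never from a script. Its argument "motion" is text: rows parted by semicolons, each of 7 numbers parted by spaces: the shift along the tool's x, y, z each as a share of 200 mm, from -1 to 1, then the turn, a rotation vector about the tool's x, y, z each as a share of 120 degrees, from -1 to 1, then the opening, from 0 (shut) to 1 (fully open). A call has 1 to 12 rows; each row shifts and turns the commanded pose from where the row before left it, along the tool's axes as they then stand; what a row does not reach is not made up. A row lasts 1/8 s, in which the tool goes at most 62.5 mm and 10.7 degrees, less where a joint would pass 70% of its speed; a pose out of reach is approached as far as the arm can. A call with a number of a shift or a turn outside -1 to 1 is refused whole. A call with a gripper value outside its range is refused whole. The fingers move at their own pace and stop on an object; the grip force is fixed at half the most. Time passes only in rows, so rows that do not move let the fingers close. It gives the time, the measured TCP pose, the force, the opening and the grip force at its end, in the units of the state.
- readout.get_obs(): the state, without advancing time (a new reading comes with each control period).
- imaging.snapshot(name): name is "scene" or "top" or "wrist"; returns a dict with "pixels" (400x640x3 uint8, red, green, blue), "fx", "fy", "cx", "cy" (pixels), "R" (3x3) and "t" (3): a world point X has camera coordinates R X + t. Camera axes: x right, y down, z forward; pixel columns grow to the right and rows downward; lengths in m; the calibration is good to about 2 mm. A picture is of the moment at which its call begins. There is no depth.
- robot.close_job(): hands the job in; it is judged then, once.
The state is a dict: "time": time; "joint_positions": joint angles; "qvel": joint speeds; "joint_torque": joint torques, N m; "tool_pos": TCP position; "ee_rot": TCP orientation; "wrist_force": force on the tool from outside, world axes, zero at the start; "wrist_torque": the same for the moment, N m; "width": finger opening in m; "finger_force": force on a finger pad.
Only numpy, scipy, OpenCV 4.12 (cv2) and the standard library are available. Lean on these libraries where they do the work, as an engineer would, in place of code of your own. Each camera call takes 0.05 s, during which the arm holds its last target. There are 200 camera calls.

## Task

The mill, the jar and the tin on the worktop have each been put back in the wrong place. Stand the wooden mill in the middle of the round cork mat, the white jar in the middle of the square slate and the square tin upright in the wooden box, then shut the box's lid; the bare chopping board is free for parking something meanwhile. Set things down rather than dropping them, and leave the drinking glass where it stands.

Things in the scene. Friction and masses are not known exactly. Their poses are not given: they have to be found in the camera images.
- mill: Loose dark-wood pepper mill, round and upright, 165 mm tall. Foot 56 mm across, waist 40 mm, straight head 50 mm across from 95 to 150 mm above the underside: the place to grip. Origin: centre of its underside, z up. At the start it stands inside the box, too tall for the lid to shut, and leaves no room for the tin beside it. Belongs on the cork mat.
- jar: Loose white ceramic jar, round and upright, 62 mm across and 88 mm high, with a cork stopper (52 mm across) up to 105 mm. Origin: centre of its underside, z up. At the start it stands on the cork mat. Belongs on the slate.
- tin: Loose plain metal tin, square, 60 x 60 mm and 66 mm tall (the top 16 mm 58 mm wide). Origin: centre of its underside, x and y along its sides, z up. At the start it stands on the slate. Belongs in the box.
- box: Fixed open-topped box of light wood with a hinged lid, 156 mm along its x, 166 mm along its y, 90 mm high; walls and floor 8 mm thick, so the inside is 140 x 150 mm and 82 mm deep. Origin: centre of its underside; its x points away from the robot (turned up to 0.2 rad). The hinge line lies along its y, on the far rim, at x = +78 mm, z = 90 mm.
- lid (a joint): Hinge of the box's lid: 0 shut, grows as the lid rises, 1.57 upright, 1.9 at the stop. It starts at 1.65 to 1.85, leaning back a little. The hinge is stiff (0.26 N m): the lid stays wherever it is left, and pushing it near the free edge takes about 3 N.
- lid_edge (a point): Middle of the lid's free edge (half way through its thickness). The lid is a flat wooden plate, 164 mm from hinge to free edge, 174 mm along the hinge, 10 mm thick, no handle. Open, the edge is about 250 mm above the worktop; shut, it lies 8 mm beyond the box's near wall, 95 mm above the worktop.
- cork: Fixed round cork mat, 110 mm across, 8 mm thick. Origin: centre of its underside.
- tile: Fixed square mat of dark slate, 110 x 110 mm, 8 mm thick. Origin: centre of its underside.
- board: Fixed bare wooden chopping board, 140 mm along its x, 220 mm along its y, 12 mm thick, kept empty: a free place to park something. Origin: centre of its underside.
- glass: Loose clear drinking glass, upright, 70 mm across the rim and 110 mm tall, not part of the job. Origin: centre of its underside. Nothing else stands within 110 mm of it or of the centres of the mats and the board; other kitchen things (spoon, spice jars, mug, fruit bowl) stand farther off, none over 110 mm tall.
Things that resemble listed ones, but are neither listed nor needed, are in the scene too. Several things have the shape of the mill; the one meant has the colours described above.

How it is judged:
By the outcome, as a careful person would: the job done as asked, in the order asked, and still so for the second after the job is handed in, with the robot touching nothing.
It also fails if it takes over 136 s, if anything falls off the work surface, if the arm or the gripper's body presses on something with over 40 N, if the wrist force passes 120 N, or if a joint passes its speed limit or range.

## Working session

There is one attempt and no reset: what is moved stays moved. The work goes in short steps, Python scripts to look and compute and a tool call to move; the robot and the scene stay as the last step left them, time stands still between calls to the robot, and variables do not carry over. Pictures are saved under pics/ and viewed, at most 14 in all, crops included, and the job is handed in when it is done.

Besides the shell and the picture viewer there is one more tool, called as name(argument=value, ...) on one line, values as JSON. carry_out: Moves the arm, as the interface text tells. Its arguments: {"type":"object","properties":{"motion":{"type":"string"}},"required":["motion"]}

```bash
ls; mkdir -p pics
python3 - <<'E'
from bench import readout, imaging, robot
import cv2,numpy as np,pickle
o=readout.get_obs();print(o)
for n in("scene","top"):
    s=imaging.snapshot(n);pickle.dump(s,open(n+".pkl","wb"));cv2.imwrite(f"pics/{n}0.png",s["pixels"][:,:,::-1])
    print(n,s["fx"],s["cx"],s["cy"],np.round(s["R"],3).tolist(),s["t"])
E
```

```text
pics
{'time': 0.0, 'joint_positions': array([-1.33911313e+00,  8.79656057e-02,  1.37223051e+00, -2.45434708e-05,
        1.68358370e+00, -1.03096032e-01]), 'qvel': array([ 6.66804892e-04, -2.79965931e-05, -5.49855234e-04, -1.77941746e-04,
       -1.78914018e-05,  6.89579745e-05]), 'joint_torque': array([ 5.45487710e-04, -3.40183353e+01, -3.02425432e+01,  7.17661553e-02,
        3.29559669e-02, -1.55294838e-04]), 'tool_pos': array([ 0.1805737 , -0.51894258,  0.20431042]), 'ee_rot': array([-3.13941459e+00, -2.00825047e-04,  3.34776271e-01]), 'wrist_force': array([0.5614756 , 0.29499637, 0.19534094]), 'wrist_torque': array([ 0.01207838,  0.00698411, -0.0177123 ]), 'finger_force': 0.0, 'width': 0.09402392914987058}
scene 379.1277111763797 315.2448902381092 203.30859431473561 [[-0.69, 0.724, -0.001], [0.405, 0.385, -0.829], [-0.6, -0.572, -0.559]] [ 0.38888219 -0.16550082  1.24602219]
top 428.26490036326004 317.7494980297495 195.09798879984734 [[-0.018, -1.0, -0.012], [-0.98, 0.02, -0.196], [0.196, 0.008, -0.981]] [0.02285262 0.58917595 1.04291291]
```

View pics/scene0.png

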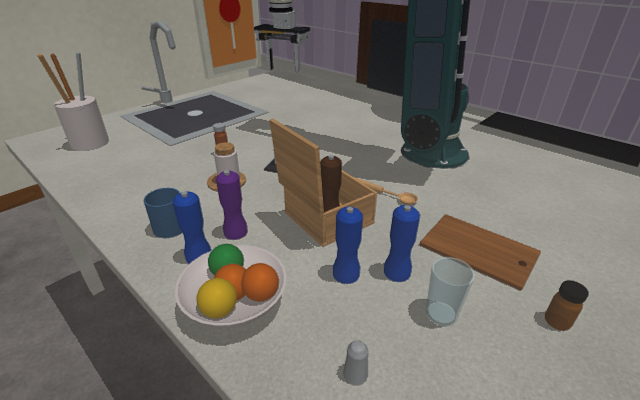

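View pics/top0.png

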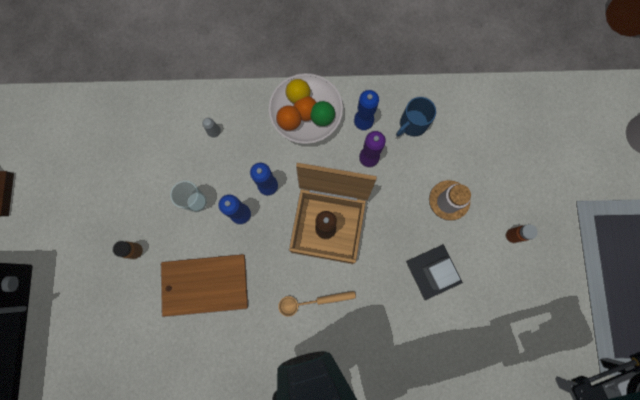

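Top view: the dark-wood mill is in the box at (326,224). Look-alikes are purple (372,148) and blue (368,110), (262,178), (234,208). Only the one in the box is dark wood. The jar is at (457,196) on cork (450,200), the tin at (443,275) on slate (434,271), the board at (204,285) and the glass at (187,196). I'll take an enlarged crop to confirm the choice and read pixels.

```bash
cat > h.py <<'E'
import numpy as np,cv2,pickle
from scipy.spatial.transform import Rotation as Ro
def ray(s,u,v):
    R=np.array(s["R"]);c=-R.T@s["t"];d=R.T@np.array([(u-s["cx"])/s["fx"],(v-s["cy"])/s["fy"],1]);return c,d
def atz(s,u,v,z):
    c,d=ray(s,u,v);return c+d*(z-c[2])/d[2]
def tri(l):
    A=0;b=0
    for s,u,v in l:
        c,d=ray(s,u,v);d=d/np.linalg.norm(d);P=np.eye(3)-np.outer(d,d);A=A+P;b=b+P@c
    x=np.linalg.solve(A,b)
    return x,[np.round(np.array(proj(s,x))-[u,v],1) for s,u,v in l]
def proj(s,X):
    p=np.array(s["R"])@X+s["t"];return s["fx"]*p[0]/p[2]+s["cx"],s["fy"]*p[1]/p[2]+s["cy"]
def crop(s,u0,v0,u1,v1,k,f):
    cv2.imwrite(f,cv2.resize(s["pixels"][v0:v1,u0:u1,::-1],None,fx=k,fy=k,interpolation=cv2.INTER_CUBIC))
def load(n):return pickle.load(open(n+".pkl","rb"))
def snap(n,f):
    from bench import imaging
    s=imaging.snapshot(n);pickle.dump(s,open(f+".pkl","wb"));return s
E
python3 - <<'E'
from h import *
crop(load("top"),280,150,480,300,4,"pics/topc.png")
crop(load("scene"),200,110,400,260,4,"pics/scenec.png")
E
```

```text
(no output)
```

View pics/topc.png

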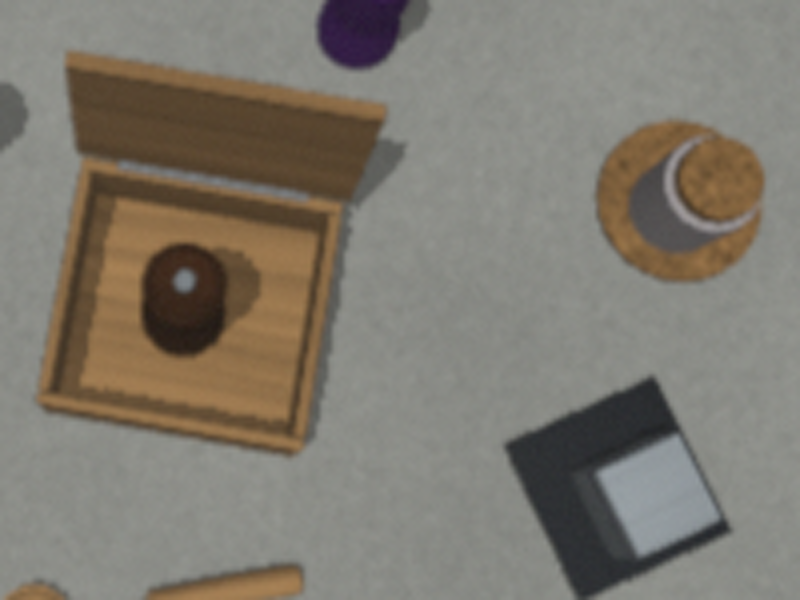

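View pics/scenec.png

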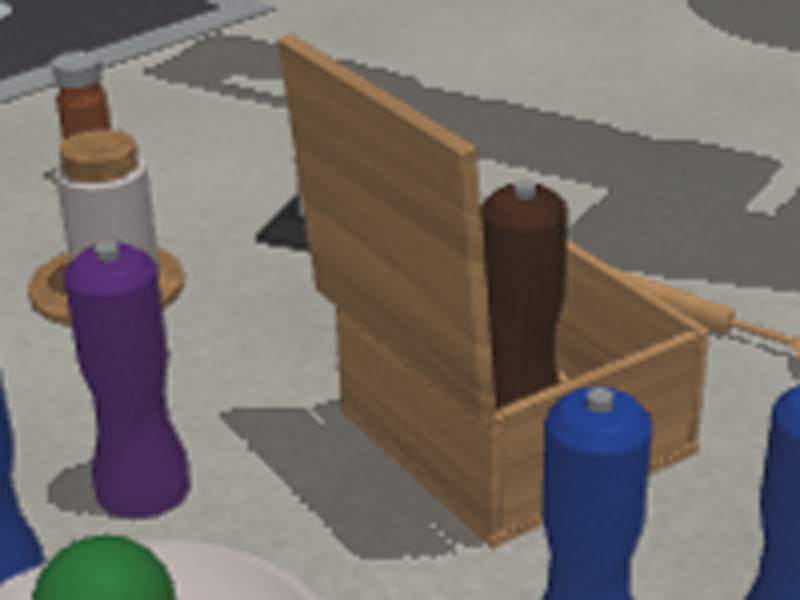

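Crops confirm the dark-wood mill is in the box (knob at top crop (184,280), scene crop (524,190)), with the jar on the cork and the tin on the slate, which the lid hides from the scene view.

Run:
```python
from h import *
np.set_printoptions(precision=4,suppress=True)
T=load("top");S=load("scene")
t=lambda p:(T,280+p[0]/4-.375,150+p[1]/4-.375)
s=lambda p:(S,200+p[0]/4-.375,110+p[1]/4-.375)
for n,a,b in [("knob",(184,280),(524,189)),("stopper",(722,180),(99,142)),("boxNL",(42,402),(704,333)),("boxFL",(85,158),(492,418)),("lidL",(67,53),(476,152)),("lidR",(385,107),(284,38)),("cork",(680,201),(106,284))]:
    print(n,*tri([t(a),s(b)]))
for n,a,z in [("boxNL",(42,402),.09),("boxNR",(297,450),.09),("boxFR",(345,208),.09),("boxFL",(85,158),.09),("stopper",(722,180),.113),("cork",(680,201),.008),("knob",(184,280),.173),
 ("tin",(594,475),.074),("tin",(680,433),.074),("tin",(722,522),.074),("tin",(636,557),.074),("sl",(507,443),.008),("sl",(655,377),.008),("sl",(731,530),.008),("sl",(580,600),.008)]:
    print(n,atz(*t(a),z))
for n,p in [("boardNL",(163,316)),("NR",(247,308)),("FR",(245,255)),("FL",(161,263))]: print(n,atz(T,*p,.012))
```

```text
knob [ 0.509  -0.0057  0.172 ] [array([-0.3,  0.3]), array([-0.4, -0.1])]
stopper [ 0.5717 -0.334   0.1157] [array([-0.2,  0.2]), array([-0.2, -0.1])]
boxNL [0.4476 0.082  0.0867] [array([-0.3,  0.2]), array([-0.4, -0. ])]
boxFL [0.5987 0.0538 0.0905] [array([-0.3,  0.2]), array([-0.4, -0.1])]
lidL [0.6192 0.057  0.2542] [array([-1.3,  1.1]), array([-1.9, -0.3])]
lidR [ 0.5869 -0.1128  0.2542] [array([-0.6,  0.6]), array([-0.9, -0.2])]
cork [ 0.5792 -0.3411  0.0043] [array([-0.3,  0.3]), array([-0.4, -0.1])]
boxNL [0.4479 0.0809 0.09  ]
boxNR [ 0.4161 -0.0732  0.09  ]
boxFR [ 0.5642 -0.1081  0.09  ]
boxFL [0.5993 0.0532 0.09  ]
stopper [ 0.5726 -0.3353  0.113 ]
cork [ 0.5793 -0.3408  0.008 ]
knob [ 0.5094 -0.0064  0.173 ]
tin [ 0.3983 -0.255   0.074 ]
tin [ 0.4227 -0.3094  0.074 ]
tin [ 0.3687 -0.3306  0.074 ]
tin [ 0.3489 -0.277   0.074 ]
sl [ 0.4214 -0.2159  0.008 ]
sl [ 0.4624 -0.3152  0.008 ]
sl [ 0.3633 -0.3566  0.008 ]
sl [ 0.3212 -0.2567  0.008 ]
boardNL [0.2926 0.412  0.012 ]
NR [0.3087 0.1977 0.012 ]
FR [0.443  0.2049 0.012 ]
FL [0.4265 0.4243 0.012 ]
```

Heights check out: knob 172 mm, stopper 116, rim about 90, mats about 8. Plan: tin to board, jar to slate, mill to cork, tin to box, then lid. First, hover over the tin.

carry_out(motion="0.1 -0.05 0 0 0 0 1;0.17 -0.09 0 0 0 0 1;0.2 -0.11 0 0 0 0 1;0.2 -0.11 0 0 0 0 1;0.2 -0.11 0 0 0 0 1;0.2 -0.11 0 0 0 0 1;0.17 -0.09 0 0 0 0 1;0.09 -0.06 0 0 0 0 1;0 0 0 0 0 -0.04 1;0 0 0 0 0 0 1")

```text
time: 1.35
tool_pos: [0.3843, -0.2927, 0.2054]
ee_rot: [-3.141, -0.0, 0.419]
wrist_force: [0.5, -0.0, 0.0]
width: 0.0936
finger_force: 0.0
```

```bash
cat >> h.py <<'E'
def goto(x,y,z,yaw=None):
    "print remaining move in shares: turn about tool z first, then shift in turned tool axes"
    from bench import readout
    o=readout.get_obs();r=o["ee_rot"];p=o["tool_pos"]
    yw=r[2] if yaw is None else yaw
    dy=(yw-r[2]+np.pi/2)%np.pi-np.pi/2
    t=np.deg2rad(120);Y=r[2]+dy;d=np.array([x,y,z])-p
    R=Ro.from_euler("xyz",[np.pi,0,Y]).as_matrix()
    print("at",np.round(p,4),np.round(r,3),"turn z %.3f"%(-dy/t),"shift",np.round(R.T@d/.2,3),"t%.1f w%.4f"%(o["time"],o["width"]))
E
python3 - <<'E'
from h import *
s=snap("wrist","w1");cv2.imwrite("pics/w1.png",s["pixels"][:,:,::-1])
goto(.385,-.293,.204,.42)
E
```

```text
at [ 0.3842 -0.2931  0.2054] [-3.141 -0.     0.418] turn z -0.001 shift [0.004 0.001 0.007] t1.4 w0.0939
```

View pics/w1.png

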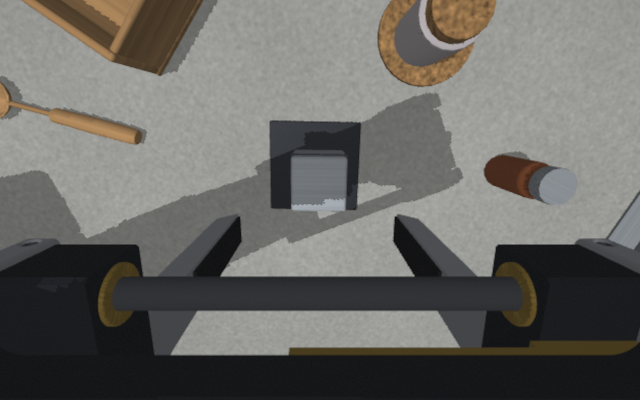

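The wrist view shows the tin's top face with corners (291,154), (347,154), (348,211), (291,211), squared up between the fingers. The slate corners are (270,122), (361,122), (358,209), (272,209).

Run:
```python
from h import *
np.set_printoptions(precision=4,suppress=True)
T=load("top");W=load("w1")
t=lambda p:(T,280+p[0]/4-.375,150+p[1]/4-.375)
a=[]
for p,w in zip([(594,475),(680,433),(722,522),(636,557)],[(291,154),(347,154),(348,211),(291,211)]):
    x,e=tri([t(p),(W,*w)]);a.append(x);print(x,e)
print("tin",np.mean(a,0))
a=[]
for p,w in zip([(507,443),(655,377),(731,530),(580,600)],[(270,122),(361,122),(358,209),(272,209)]):
    x,e=tri([t(p),(W,*w)]);a.append(x);print(x,e)
print("slate",np.mean(a,0))
print([atz(W,*w,.074) for w in [(291,154),(347,154),(348,211),(291,211)]])
goto(.3855,-.293,.024,.42)
```

```text
[ 0.3999 -0.2564  0.0649] [array([-0.4, -0.6]), array([0.2, 1.5])]
[ 0.4241 -0.3086  0.0733] [array([-0.5, -0.6]), array([0.3, 1.7])]
[ 0.3683 -0.3368  0.0573] [array([0.4, 0.1]), array([-0.6, -0.7])]
[ 0.3481 -0.2782  0.0738] [array([0.5, 0.3]), array([-0.6, -1.2])]
tin [ 0.3851 -0.295   0.0673]
[ 0.42   -0.2159  0.0107] [array([0.2, 0.5]), array([ 0.1, -1.2])]
[ 0.4627 -0.3154  0.0073] [array([-0. , -0.1]), array([-0. ,  0.2])]
[ 0.3629 -0.3597  0.0016] [array([0.4, 0.1]), array([-0.6, -0.6])]
[ 0.3202 -0.2579  0.008 ] [array([0.5, 0.4]), array([-0.5, -1.1])]
slate [ 0.3915 -0.2872  0.0069]
[array([ 0.4025, -0.2559,  0.074 ]), array([ 0.4256, -0.3075,  0.074 ]), array([ 0.3718, -0.3341,  0.074 ]), array([ 0.3473, -0.2793,  0.074 ])]
at [ 0.3842 -0.2931  0.2054] [-3.141 -0.     0.418] turn z -0.001 shift [0.006 0.002 0.907] t1.4 w0.0939
```

Tin top is about 70 mm (expected 74) at (0.385,-0.294), and the slate centre is (0.392,-0.287). Descend and grip.

carry_out(motion="0 0 0.1 0 0 0 1;0.005 0.005 0.15 0 0 0 1;0 0 0.15 0 0 0 1;0 0 0.15 0 0 0 1;0 0 0.15 0 0 0 1;0 0 0.1 0 0 0 1;0 0 0.07 0 0 0 1;0 0 0.035 0 0 0 1;0 0 0 0 0 0 1")

```text
time: 2.52
tool_pos: [0.3853, -0.2947, 0.0245]
ee_rot: [-3.141, 0.0, 0.418]
wrist_force: [0.5, -0.2, -0.6]
width: 0.0937
finger_force: 0.0
```

carry_out(motion="0 0 0 0 0 0 0;0 0 0 0 0 0 0;0 0 0 0 0 0 0;0 0 0 0 0 0 0;0 0 0 0 0 0 0;0 0 0 0 0 0 0;0 0 0 0 0 0 0")

```text
time: 3.4
tool_pos: [0.3853, -0.2945, 0.0248]
ee_rot: [-3.141, -0.0, 0.419]
wrist_force: [-1.8, 1.9, 4.1]
width: 0.0598
finger_force: 30.0
```

carry_out(motion="0 0 -0.05 0 0 0 0;0 0 -0.1 0 0 0 0;0 0 -0.15 0 0 0 0;0 0 -0.2 0 0 0 0;0 0 -0.2 0 0 0 0;0 0 -0.12 0 0 0 0;0 0 -0.06 0 0 0 0;0.04 -0.1 0 0 0 0 0;0.08 -0.19 0 0 0 0 0;0.1 -0.24 0 0 0 0 0;0.1 -0.24 0 0 0 0 0;0.1 -0.24 0 0 0 0 0")

```text
time: 4.9
tool_pos: [0.3784, -0.0732, 0.1985]
ee_rot: [-3.139, 0.002, 0.419]
wrist_force: [1.0, 0.1, -3.4]
width: 0.0599
finger_force: 30.0
```

carry_out(motion="0.1 -0.24 0 0 0 0 0;0.1 -0.24 0 0 0 0 0;0.1 -0.24 0 0 0 0 0;0.1 -0.24 0 0 0 0 0;0.1 -0.24 0 0 0 0 0;0.1 -0.24 0 0 0 0 0;0.08 -0.2 0 0 0 0 0;0.05 -0.12 0 0 0 0 0;0.02 -0.05 0 0 0 0 0;0 0 0 0 0 0 0")

```text
time: 6.15
tool_pos: [0.3688, 0.3155, 0.1993]
ee_rot: [3.141, 0.003, 0.42]
wrist_force: [-0.4, 0.3, -3.8]
width: 0.0599
finger_force: 30.0
```

Run:
```python
from h import *
goto(.369,.31,.029)
```

```text
at [0.3688 0.3155 0.1993] [3.141e+00 3.000e-03 4.200e-01] turn z -0.000 shift [-0.011  0.025  0.851] t6.2 w0.0599
```

carry_out(motion="0 0 0.1 0 0 0 0;0 0 0.15 0 0 0 0;0 0 0.18 0 0 0 0;0 0 0.17 0 0 0 0;0 0 0.12 0 0 0 0;0 0 0.07 0 0 0 0;0 0 0.035 0 0 0 0;0 0 0.015 0 0 0 0;0 0 0.007 0 0 0 0;0 0 0 0 0 0 0;0 0 0 0 0 0 0")

```text
time: 7.52
tool_pos: [0.3701, 0.316, 0.0315]
ee_rot: [-3.141, -0.001, 0.419]
wrist_force: [0.4, 1.3, -3.7]
width: 0.0596
finger_force: 30.0
```

carry_out(motion="0 0 0.01 0 0 0 0;0 0 0.003 0 0 0 0;0 0 0 0 0 0 0;0 0 0 0 0 0 0")

```text
time: 8.02
tool_pos: [0.37, 0.3158, 0.0288]
ee_rot: [-3.142, -0.0, 0.419]
wrist_force: [-0.4, -1.1, -0.1]
width: 0.06
finger_force: 30.0
```

carry_out(motion="0 0 0 0 0 0 0.9;0 0 0 0 0 0 1;0 0 0 0 0 0 1;0 0 -0.06 0 0 0 1;0 0 -0.15 0 0 0 1;0 0 -0.2 0 0 0 1;0 0 -0.2 0 0 0 1;0 0 -0.15 0 0 0 1;0 0 -0.1 0 0 0 1;-0.03 0.1 0 0 0 0 1;-0.08 0.2 0 0 0 0 1;-0.11 0.26 0 0 0 0 1")

```text
time: 9.52
tool_pos: [0.3753, 0.1949, 0.2014]
ee_rot: [3.141, -0.002, 0.421]
wrist_force: [1.1, -0.2, 1.1]
width: 0.094
finger_force: 0.0
```

carry_out(motion="-0.11 0.26 0 0 0 0 1;-0.11 0.26 0 0 0 0 1;-0.11 0.26 0 0 0 0 1;-0.11 0.26 0 0 0 0 1;-0.11 0.26 0 0 0 0 1;-0.11 0.26 0 0 0 0 1;-0.11 0.26 0 0 0 0 1;-0.11 0.26 0 0 0 0 1;-0.05 0.12 0 0 0 0 1;0.08 0.1 0 0 0 0 1;0.16 0.12 0 0 0 0 1")

```text
time: 10.9
tool_pos: [0.4459, -0.3042, 0.2019]
ee_rot: [3.14, -0.0, 0.416]
wrist_force: [0.8, -0.8, 0.4]
width: 0.0938
finger_force: 0.0
```

Run:
```python
from h import *
goto(.572,-.3345,.04)
```

```text
at [ 0.4459 -0.3042  0.2019] [ 3.14  -0.     0.416] turn z -0.000 shift [0.515 0.393 0.81 ] t10.9 w0.0938
```

carry_out(motion="0.17 0.13 0 0 0 0 1;0.17 0.13 0 0 0 0 1;0.12 0.09 0 0 0 0 1;0.04 0.03 0 0 0 0 1;0 0 0 0 0 0 1;0 0 0 0 0 0 1")

```text
time: 11.65
tool_pos: [0.5673, -0.3316, 0.2012]
ee_rot: [3.141, 0.0, 0.418]
wrist_force: [-0.3, 0.8, 0.3]
width: 0.0942
finger_force: 0.0
```

Run:
```python
from h import *
goto(.572,-.3345,.039)
s=snap("wrist","w2")
X=proj(s,np.array([.572,-.3345,.113]));print(X)
cv2.imwrite("pics/w2.png",s["pixels"][:,:,::-1])
```

```text
at [ 0.5673 -0.3316  0.2012] [3.141 0.    0.418] turn z -0.000 shift [0.016 0.023 0.811] t11.7 w0.0942
(np.float64(321.9920461904084), np.float64(191.18276930589522))
```

View pics/w2.png

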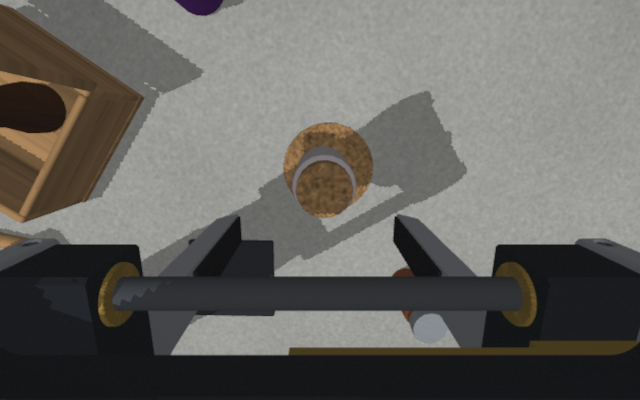

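The stopper is at (324,188), within 3 px of the prediction (322,191), and the cork centre is about (328,166). Descend and grip.

carry_out(motion="0.02 0.025 0.1 0 0 0 1;0 0 0.15 0 0 0 1;0 0 0.15 0 0 0 1;0 0 0.15 0 0 0 1;0 0 0.13 0 0 0 1;0 0 0.08 0 0 0 1;0 0 0.04 0 0 0 1;0 0 0.01 0 0 0 1;0 0 0 0 0 0 1")

```text
time: 12.82
tool_pos: [0.5743, -0.3349, 0.0395]
ee_rot: [3.14, -0.001, 0.419]
wrist_force: [-0.1, -0.4, 0.2]
width: 0.0937
finger_force: 0.0
```

carry_out(motion="0 0 0 0 0 0 0;0 0 0 0 0 0 0;0 0 0 0 0 0 0;0 0 0 0 0 0 0;0 0 0 0 0 0 0;0 0 0 0 0 0 0;0 0 0 0 0 0 0")

```text
time: 13.7
tool_pos: [0.5741, -0.3351, 0.0388]
ee_rot: [3.14, -0.0, 0.418]
wrist_force: [0.9, -1.6, 1.4]
width: 0.0617
finger_force: 30.0
```

Run:
```python
from h import *
W=load("w2");print("cork",tri([(W,328.5,166),(load("top"),280+680/4-.375,150+201/4-.375)]),atz(W,328.5,166,.008)); print("stopper",tri([(W,324,188),(load("top"),280+722/4-.375,150+180/4-.375)]))
goto(.3917,-.2868,.04)
```

```text
cork (array([ 0.58092897, -0.34184287,  0.00179426]), [array([0.4, 0.6]), array([-0.3, -0.2])]) [ 0.58222514 -0.34047064  0.008     ]
stopper (array([ 0.57398133, -0.33622646,  0.10796026]), [array([0.5, 0.7]), array([-0.3, -0.1])])
at [ 0.5741 -0.3351  0.0388] [ 3.14  -0.     0.418] turn z -0.000 shift [-0.735 -0.591 -0.006] t13.7 w0.0617
```

carry_out(motion="0 0 -0.05 0 0 0 0;0 0 -0.1 0 0 0 0;0 0 -0.15 0 0 0 0;0 0 -0.1 0 0 0 0;0 0 -0.05 0 0 0 0;-0.06 -0.05 0 0 0 0 0;-0.13 -0.11 0 0 0 0 0;-0.18 -0.14 0 0 0 0 0;-0.18 -0.14 0 0 0 0 0;-0.12 -0.1 0 0 0 0 0;-0.06 -0.05 0 0 0 0 0;0 0 0 0 0 0 0")

```text
time: 15.2
tool_pos: [0.3922, -0.286, 0.1286]
ee_rot: [3.141, -0.001, 0.418]
wrist_force: [-0.1, 0.1, -4.1]
width: 0.0616
finger_force: 30.0
```

Run:
```python
from h import *
goto(.3917,-.2868,.0388)
```

```text
at [ 0.3922 -0.286   0.1286] [ 3.141e+00 -1.000e-03  4.180e-01] turn z -0.000 shift [-0.004  0.003  0.449] t15.2 w0.0616
```

carry_out(motion="0 0 0.08 0 0 0 0;0 0 0.13 0 0 0 0;0 0 0.12 0 0 0 0;0 0 0.06 0 0 0 0;0 0 0.03 0 0 0 0;0 0 0.015 0 0 0 0;0 0 0.008 0 0 0 0;0 0 0 0 0 0 0;0 0 0 0 0 0 0")

```text
time: 16.32
tool_pos: [0.3927, -0.2863, 0.0405]
ee_rot: [3.14, -0.001, 0.419]
wrist_force: [-0.4, -0.3, -4.5]
width: 0.062
finger_force: 30.0
```

carry_out(motion="0 0 0.006 0 0 0 0;0 0 0.004 0 0 0 0;0 0 0 0 0 0 0;0 0 0 0 0 0 0")

```text
time: 16.82
tool_pos: [0.3926, -0.2863, 0.0387]
ee_rot: [3.141, -0.0, 0.419]
wrist_force: [-1.8, 1.6, 2.6]
width: 0.0615
finger_force: 30.0
```

carry_out(motion="0 0 0 0 0 0 0.9;0 0 0 0 0 0 1;0 0 0 0 0 0 1;0 0 -0.06 0 0 0 1;0 0 -0.15 0 0 0 1;0 0 -0.2 0 0 0 1;0 0 -0.2 0 0 0 1;0 0 -0.2 0 0 0.074 1;0 0 -0.12 0 0 0.074 1;0 0 0 0 0 0.074 1;0 0 0 0 0 0.074 1;0 0 0 0 0 0 1")

```text
time: 18.32
tool_pos: [0.3925, -0.2862, 0.2248]
ee_rot: [3.141, -0.001, -0.2]
wrist_force: [-0.5, -0.1, 0.4]
width: 0.0941
finger_force: 0.0
```

Run:
```python
from h import *
goto(.509,-.006,.225)
s=snap("wrist","w3")
```

```text
at [ 0.3925 -0.2862  0.2248] [ 3.141e+00 -1.000e-03 -2.000e-01] turn z -0.000 shift [ 2.930e-01 -1.488e+00 -1.000e-03] t18.3 w0.0941
```

carry_out(motion="0.02 -0.1 0 0 0 0 1;0.04 -0.2 0 0 0 0 1;0.05 -0.25 0 0 0 0 1;0.05 -0.25 0 0 0 0 1;0.05 -0.25 0 0 0 0 1;0.04 -0.2 0 0 0 0 1;0.03 -0.15 0 0 0 0 1;0.013 -0.088 0 0 0 0 1;0 0 0 0 0 0 1;0 0 0 0 0 0 1")

```text
time: 19.62
tool_pos: [0.5091, -0.0071, 0.2239]
ee_rot: [3.141, 0.0, -0.202]
wrist_force: [0.0, -0.3, -0.8]
width: 0.0941
finger_force: 0.0
```

Run:
```python
from h import *
goto(.509,-.006,.112)
s=snap("wrist","w4")
cv2.imwrite("pics/w4.png",s["pixels"][:,:,::-1]);print(proj(s,np.array([.509,-.006,.172])))
```

```text
at [ 0.5091 -0.0071  0.2239] [ 3.141  0.    -0.202] turn z -0.000 shift [-0.002 -0.005  0.559] t19.6 w0.0941
(np.float64(315.7299502486541), np.float64(206.04078950544664))
```

View pics/w4.png

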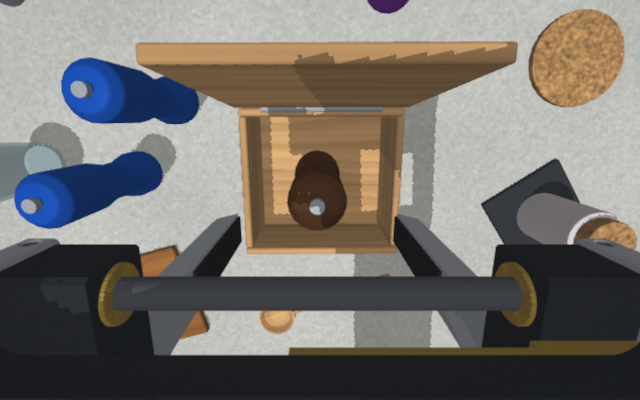

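The knob is at (317,206) against a predicted (316,206). The box is square to the tool, with rim corners at (246,253), (397,251), (405,108) and (239,109). The lid clears the gripper, so descend and grip.

carry_out(motion="0 -0.005 0.08 0 0 0 1;0 0 0.12 0 0 0 1;0 0 0.14 0 0 0 1;0 0 0.12 0 0 0 1;0 0 0.07 0 0 0 1;0 0 0.03 0 0 0 1;0 0 0 0 0 0 1;0 0 0 0 0 0 0;0 0 0 0 0 0 0;0 0 0 0 0 0 0;0 0 0 0 0 0 0;0 0 0 0 0 0 0")

```text
time: 21.18
tool_pos: [0.5095, -0.0053, 0.1119]
ee_rot: [3.141, -0.0, -0.201]
wrist_force: [0.2, 0.0, 2.4]
width: 0.0493
finger_force: 29.9
```

carry_out(motion="0 0 0 0 0 0 0;0 0 0 0 0 0 0;0 0 0 0 0 0 0;0 0 0 0 0 0 0")

```text
time: 21.68
tool_pos: [0.5096, -0.0053, 0.1119]
ee_rot: [3.141, -0.0, -0.201]
wrist_force: [-0.3, -0.6, 0.4]
width: 0.0494
finger_force: 29.9
```

Run:
```python
from h import *
W=load("w4");c=[(246,253),(397,251),(405,108),(239,109)]
T=load("top");tc=[(42,402),(297,450),(345,208),(85,158)]
a=[]
for w,p in zip(c,tc):
    x,e=tri([(W,*w),(T,280+p[0]/4-.375,150+p[1]/4-.375)]);a.append(x);print(np.round(x,4),np.round(atz(W,*w,.09),4),e)
print(np.mean(a,0),np.mean([atz(W,*w,.09) for w in c],0))
goto(.509,-.006,.112)
```

```text
[0.4487 0.0825 0.0919] [0.4489 0.0849 0.09  ] [array([1.7, 0.4]), array([-0.7, -0.4])]
[ 0.4167 -0.0758  0.0881] [ 0.4181 -0.0779  0.09  ] [array([-2.2,  0.8]), array([ 1. , -0.2])]
[ 0.5662 -0.1094  0.0804] [ 0.5666 -0.1071  0.09  ] [array([-0.3,  0.3]), array([ 0.1, -0.1])]
[0.5985 0.0528 0.0924] [0.5984 0.0532 0.09  ] [array([-0.3, -0.2]), array([0.1, 0.1])]
[ 0.5075334  -0.01246652  0.08818924] [ 0.50799544 -0.01173345  0.09      ]
at [ 0.5096 -0.0053  0.1119] [ 3.141 -0.    -0.201] turn z -0.000 shift [-0.002  0.004 -0.   ] t21.7 w0.0494
```

carry_out(motion="0 0 -0.05 0 0 0 0;0 0 -0.12 0 0 0 0;0 0 -0.18 0 0 0 0;0 0 -0.18 0 0 0 0;0 0 -0.12 0 0 0 0;0 0 -0.05 0 0 0 0;0 0.1 0 0 0 0 0;0 0.2 0 0 0 0 0;0 0.25 0 0 0 0 0;0 0.25 0 0 0 0 0;0 0.2 0 0 0 0 0;0 0.1 0 0 0 0 0")

```text
time: 23.18
tool_pos: [0.4646, -0.2221, 0.2506]
ee_rot: [-3.141, 0.002, -0.203]
wrist_force: [-0.3, -0.4, -2.5]
width: 0.0496
finger_force: 29.9
```

carry_out(motion="0.07 0.05 0 0 0 0 0;0.13 0.1 0 0 0 0 0;0.16 0.1 0 0 0 0 0;0.16 0.1 0 0 0 0 0;0.1 0.08 0 0 0 0 0;0.06 0.046 0 0 0 0 0;0 0 0 0 0 0 0;0 0 0 0 0 0 0")

```text
time: 24.18
tool_pos: [0.5802, -0.34, 0.2515]
ee_rot: [-3.141, 0.001, -0.2]
wrist_force: [0.5, 0.0, -1.3]
width: 0.0497
finger_force: 29.9
```

Run:
```python
from h import *
goto(.580,-.341,.112)
```

```text
at [ 0.5802 -0.34    0.2515] [-3.141e+00  1.000e-03 -2.000e-01] turn z -0.000 shift [-0.     0.005  0.698] t24.2 w0.0497
```

Weight about 2 N. Lower it, easing near the end.

carry_out(motion="0 0.005 0.1 0 0 0 0;0 0 0.15 0 0 0 0;0 0 0.16 0 0 0 0;0 0 0.13 0 0 0 0;0 0 0.08 0 0 0 0;0 0 0.04 0 0 0 0;0 0 0.02 0 0 0 0;0 0 0.01 0 0 0 0;0 0 0 0 0 0 0;0 0 0 0 0 0 0")

```text
time: 25.42
tool_pos: [0.5798, -0.3425, 0.1146]
ee_rot: [3.141, -0.001, -0.201]
wrist_force: [-0.5, 1.0, -3.0]
width: 0.0497
finger_force: 29.9
```

carry_out(motion="0 0 0.009 0 0 0 0;0 0 0.004 0 0 0 0;0 0 0.002 0 0 0 0;0 0 0 0 0 0 0;0 0 0 0 0 0 0")

```text
time: 26.05
tool_pos: [0.5799, -0.3424, 0.112]
ee_rot: [3.141, -0.001, -0.201]
wrist_force: [-0.1, 0.0, 3.2]
width: 0.0495
finger_force: 29.9
```

carry_out(motion="0 0 0 0 0 0 0.9;0 0 0 0 0 0 1;0 0 0 0 0 0 1;0 0 -0.06 0 0 0 1;0 0 -0.15 0 0 0 1;0 0 -0.2 0 0 0 1;0 0 -0.15 0 0 0 1;0 0 -0.06 0 0 -0.074 1;0 0 0 0 0 -0.074 1;0 0 0 0 0 -0.074 1;0 0 0 0 0 -0.074 1;0 0 0 0 0 0 1")

```text
time: 27.55
tool_pos: [0.5797, -0.3423, 0.2359]
ee_rot: [3.14, -0.001, 0.417]
wrist_force: [0.5, 0.1, 0.3]
width: 0.0939
finger_force: 0.0
```

carry_out(motion="-0.12 -0.13 0 0 0 0 1;-0.19 -0.21 0 0 0 0 1;-0.19 -0.21 0 0 0 0 1;-0.15 -0.17 0 0 0 0 1;-0.07 -0.1 0 0 0 0 1;0.05 -0.15 0 0 0 0 1;0.1 -0.23 0 0 0 0 1;0.11 -0.26 0 0 0 0 1;0.11 -0.26 0 0 0 0 1;0.11 -0.26 0 0 0 0 1;0.11 -0.26 0 0 0 0 1;0.11 -0.26 0 0 0 0 1")

```text
time: 29.05
tool_pos: [0.3724, 0.1148, 0.2358]
ee_rot: [3.141, -0.002, 0.415]
wrist_force: [1.1, 0.2, -0.0]
width: 0.0941
finger_force: 0.0
```

Run:
```python
from h import *
goto(.370,.316,.029,.419)
s=snap("top","t2");cv2.imwrite("pics/t2.png",s["pixels"][:,:,::-1])
```

```text
at [0.3724 0.1148 0.2358] [ 3.141e+00 -2.000e-03  4.150e-01] turn z -0.002 shift [ 0.398 -0.924  1.034] t29.1 w0.0941
```

View pics/t2.png

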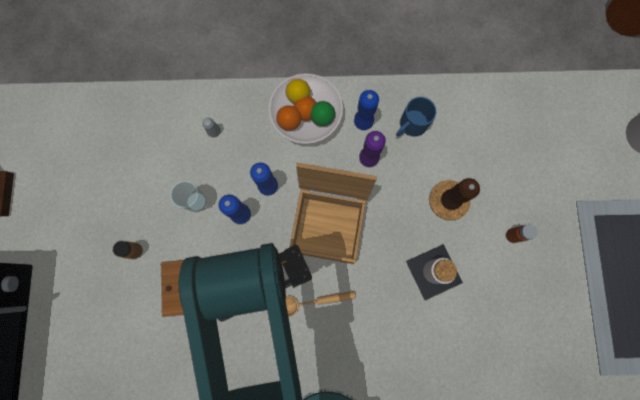

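The mill is upright on the cork (465,193), the jar is on the slate (440,271), and the box is empty. Now fetch the tin.

carry_out(motion="0.1 -0.24 0 0 0 0 1;0.1 -0.24 0 0 0 0 1;0.09 -0.2 0 0 0 0 1;0.06 -0.14 0 0 0 0 1;0.04 -0.07 0 0 0 0 1;0 0 0 0 0 0 1;0 0 0 0 0 0 1")

```text
time: 29.98
tool_pos: [0.3719, 0.3063, 0.235]
ee_rot: [3.141, -0.0, 0.417]
wrist_force: [0.3, 0.4, -0.9]
width: 0.0941
finger_force: 0.0
```

Run:
```python
from h import *
goto(.370,.316,.029,.419)
```

```text
at [0.3719 0.3063 0.235 ] [ 3.141 -0.     0.417] turn z -0.001 shift [ 0.011 -0.048  1.03 ] t30.0 w0.0941
```

carry_out(motion="0.01 -0.047 0.1 0 0 0 1;0 0 0.18 0 0 0 1;0 0 0.2 0 0 0 1;0 0 0.2 0 0 0 1;0 0 0.16 0 0 0 1;0 0 0.1 0 0 0 1;0 0 0.06 0 0 0 1;0 0 0.025 0 0 0 1;0 0 0 0 0 0 1;0 0 0 0 0 0 0;0 0 0 0 0 0 0;0 0 0 0 0 0 0")

```text
time: 31.48
tool_pos: [0.3698, 0.3169, 0.0303]
ee_rot: [-3.142, -0.001, 0.419]
wrist_force: [-0.7, -0.2, 0.5]
width: 0.0678
finger_force: 0.0
```

carry_out(motion="0 0 0 0 0 0 0;0 0 0 0 0 0 0;0 0 0 0 0 0 0;0 0 0 0 0 0 0")

```text
time: 31.98
tool_pos: [0.3698, 0.3166, 0.0301]
ee_rot: [3.141, -0.0, 0.419]
wrist_force: [0.1, -1.4, 2.2]
width: 0.0598
finger_force: 30.0
```

carry_out(motion="0 0 -0.06 0 0 0 0;0 0 -0.14 0 0 0 0;0 0 -0.2 0 0 0 0;0 0 -0.2 0 0 0 0;0 0 -0.15 0 0 0 0;0 0 -0.06 0 0 0 0;-0.04 0.1 0 0 0 0 0;-0.08 0.2 0 0 0 0 0;-0.1 0.26 0 0 0 0 0;-0.1 0.27 0 0 0 0 0;-0.1 0.27 0 0 0 0 0;-0.08 0.22 0 0 0 0 0")

```text
time: 33.48
tool_pos: [0.3845, 0.0332, 0.1905]
ee_rot: [-3.14, 0.002, 0.418]
wrist_force: [1.3, -0.5, -2.9]
width: 0.0597
finger_force: 30.0
```

carry_out(motion="-0.05 0.14 0 0 0 0 0;-0.03 0.08 0 0 0 0 0;0 0 0 0 0 0.05 0;0 0 0 0 0 0.074 0;0 0 0 0 0 0.074 0;0 0 0 0 0 0.06 0;0 0 0 0 0 0.038 0;0 0 0 0 0 0 0;0 0 0 0 0 0 0")

```text
time: 34.6
tool_pos: [0.3884, -0.0117, 0.1912]
ee_rot: [-3.142, 0.001, -0.2]
wrist_force: [0.3, 0.2, -3.8]
width: 0.06
finger_force: 30.0
```

Run:
```python
from h import *
goto(.508,-.012,.026,-.2)
```

```text
at [ 0.3884 -0.0117  0.1912] [-3.142e+00  1.000e-03 -2.000e-01] turn z -0.000 shift [ 0.586 -0.117  0.826] t34.6 w0.0600
```

carry_out(motion="0.08 -0.02 0 0 0 0 0;0.15 -0.03 0 0 0 0 0;0.16 -0.03 0 0 0 0 0;0.12 -0.02 0 0 0 0 0;0.07 -0.017 0 0 0 0 0;0 0 0 0 0 0 0;0 0 0.08 0 0 0 0;0 0 0.12 0 0 0 0;0 0 0.12 0 0 0 0;0 0 0.08 0 0 0 0;0 0 0 0 0 0 0")

```text
time: 35.98
tool_pos: [0.5054, -0.0119, 0.11]
ee_rot: [3.141, 0.004, -0.201]
wrist_force: [0.4, -0.0, -3.7]
width: 0.0601
finger_force: 30.0
```

Run:
```python
from h import *
goto(.508,-.012,.026,-.2)
s=snap("wrist","w5");cv2.imwrite("pics/w5.png",s["pixels"][:,:,::-1])
```

```text
at [ 0.5054 -0.0119  0.11  ] [ 3.141  0.004 -0.201] turn z -0.001 shift [ 0.013 -0.002  0.42 ] t36.0 w0.0601
```

View pics/w5.png

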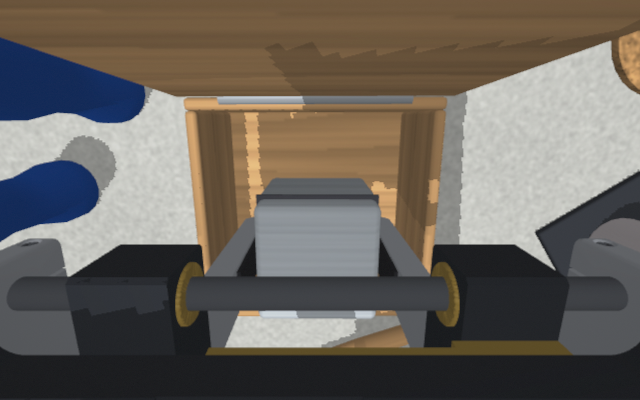

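The tin is centred between the box's side walls (191 to 441) and clear of the far wall. Lower it in.

carry_out(motion="0.01 0 0.06 0 0 0 0;0 0 0.1 0 0 0 0;0 0 0.1 0 0 0 0;0 0 0.08 0 0 0 0;0 0 0.04 0 0 0 0;0 0 0.02 0 0 0 0;0 0 0.005 0 0 0 0;0 0 0 0 0 0 0;0 0 0 0 0 0 0")

```text
time: 37.15
tool_pos: [0.5096, -0.0126, 0.0315]
ee_rot: [-3.142, -0.001, -0.201]
wrist_force: [-0.9, -0.2, -2.9]
width: 0.0596
finger_force: 30.0
```

carry_out(motion="0 0 0.015 0 0 0 0;0 0 0.006 0 0 0 0;0 0 0.003 0 0 0 0;0 0 0 0 0 0 0;0 0 0 0 0 0 0")

```text
time: 37.78
tool_pos: [0.5091, -0.0125, 0.0261]
ee_rot: [3.142, -0.0, -0.201]
wrist_force: [0.6, 0.3, -2.7]
width: 0.06
finger_force: 30.0
```

carry_out(motion="0 0 0.004 0 0 0 0;0 0 0.002 0 0 0 0;0 0 0 0 0 0 0;0 0 0 0 0 0 0")

```text
time: 38.28
tool_pos: [0.5091, -0.0125, 0.0261]
ee_rot: [3.141, -0.0, -0.201]
wrist_force: [-3.5, 0.9, 5.0]
width: 0.0599
finger_force: 30.0
```

carry_out(motion="0 0 0 0 0 0 0.9;0 0 0 0 0 0 1;0 0 0 0 0 0 1;0 0 -0.06 0 0 0 1;0 0 -0.14 0 0 0 1;0 0 -0.2 0 0 0 1;0 0 -0.2 0 0 0 0.5;0 0 -0.2 0 0 0 0;0 0 -0.2 0 0 0 0;0 0 -0.2 0 0 0 0;0 0 -0.13 0 0 0 0;0 0 0 0 0 0 0")

```text
time: 39.78
tool_pos: [0.5101, -0.0126, 0.2943]
ee_rot: [-3.141, -0.007, -0.201]
wrist_force: [1.1, -0.5, -0.0]
width: 0.0375
finger_force: 0.0
```

Run:
```python
from h import *
c=np.array([.508,-.012]);x=np.array([np.cos(-.2),np.sin(-.2)])
goto(*(c+.14*x),.295,-.2)
for f,r in((.01,.145),):
  for th in [1.7,1.5,1.3,1.1,.9,.7,.5,.3,.15,0]:
    d=np.array([-np.cos(th),np.sin(th)]);n=np.array([np.sin(th),np.cos(th)])
    P=np.array([.078,.09])+r*d+.01*n+[f,0];print(th,np.round(P,4))
s=snap("top","t3");cv2.imwrite("pics/t3.png",cv2.resize(s["pixels"][120:300,270:490,::-1],None,fx=3,fy=3,interpolation=cv2.INTER_CUBIC))
```

```text
at [ 0.5101 -0.0126  0.2943] [-3.141 -0.007 -0.201] turn z -0.001 shift [ 0.689 -0.001 -0.003] t39.8 w0.0375
1.7 [0.1166 0.2325]
1.5 [0.0877 0.2353]
1.3 [0.0588 0.2324]
1.1 [0.0311 0.2238]
0.9 [0.0057 0.2098]
0.7 [-0.0165  0.1911]
0.5 [-0.0345  0.1683]
0.3 [-0.0476  0.1424]
0.15 [-0.0539  0.1216]
0 [-0.057  0.1  ]
```

View pics/t3.png

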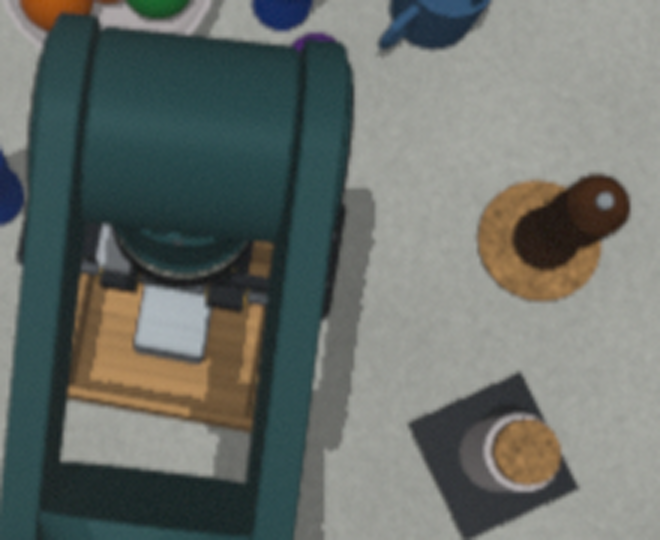

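The tin is upright in the box (172,322), and the mill foot and jar look centred on their mats. Now go over the lid and down behind it with the fingers shut.

carry_out(motion="0 0 0 0 0 0 0;0.1 0 0 0 0 0 0;0.16 0 0 0 0 0 0;0.18 0 0 0 0 0 0;0.15 0 0 0 0 0 0;0.1 0 0 0 0 0 0;0 0 0 0 0 0 0;0 0 0.08 0 0 0 0;0 0 0.12 0 0 0 0;0 0 0.08 0 0 0 0;0 0 0 0 0 0 0;0 0 0 0 0 0 0")

```text
time: 41.32
tool_pos: [0.6443, -0.0401, 0.2357]
ee_rot: [3.142, -0.001, -0.201]
wrist_force: [-0.0, -0.2, 0.6]
width: 0.001
finger_force: 0.0
```

Run:
```python
from h import *
c=np.array([.508,-.012]);x=np.array([np.cos(-.2),np.sin(-.2)])
goto(*(c+.088*x),.225,-.2)
s=snap("scene","s2");crop(s,200,60,400,260,3,"pics/s2.png")
```

```text
at [ 0.6443 -0.0401  0.2357] [ 3.142e+00 -1.000e-03 -2.010e-01] turn z -0.001 shift [-0.256 -0.002  0.054] t41.3 w0.0010
```

View pics/s2.png

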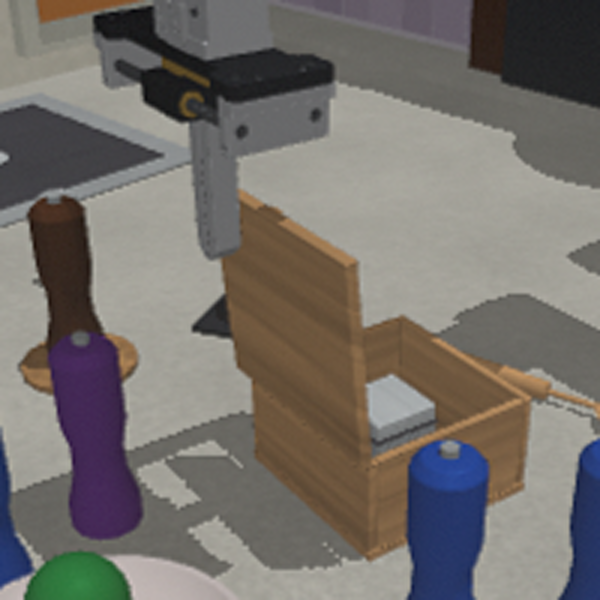

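The fingers are behind the lid's far face near its top edge, and the tin is visible in the box. Swing the lid along its arc.

carry_out(motion="-0.06 0 0.02 0 0 0 0;-0.1 0 0 0 0 0 0;-0.1 0 0 0 0 0 0;-0.08 0 0.01 0 0 0 0;-0.07 0 0.01 0 0 0 0;-0.07 0 0.02 0 0 0 0;-0.07 0 0.02 0 0 0 0;-0.065 0 0.035 0 0 0 0;-0.065 0 0.035 0 0 0 0;0 0 0 0 0 0 0")

```text
time: 42.62
tool_pos: [0.511, -0.0128, 0.206]
ee_rot: [-3.142, -0.002, -0.201]
wrist_force: [-0.4, 0.3, -0.1]
width: 0.0003
finger_force: 0.0
```

carry_out(motion="-0.055 0 0.048 0 0 0 0;-0.055 0 0.048 0 0 0 0;-0.045 0 0.058 0 0 0 0;-0.045 0 0.058 0 0 0 0;-0.033 0 0.065 0 0 0 0;-0.033 0 0.065 0 0 0 0;-0.03 0 0.05 0 0 0 0;0 0 0.04 0 0 0 0;0 0 0 0 0 0 0")

```text
time: 43.75
tool_pos: [0.4525, -0.001, 0.1175]
ee_rot: [3.141, 0.002, -0.201]
wrist_force: [0.6, 1.4, 0.2]
width: 0.0004
finger_force: 0.0
```

Run:
```python
from h import *
goto(.45,0,.1)
s=snap("scene","s3");crop(s,200,60,400,260,3,"pics/s3.png")
```

```text
at [ 0.4525 -0.001   0.1175] [ 3.141e+00  2.000e-03 -2.010e-01] turn z -0.000 shift [-0.013 -0.002  0.088] t43.8 w0.0004
```

View pics/s3.png

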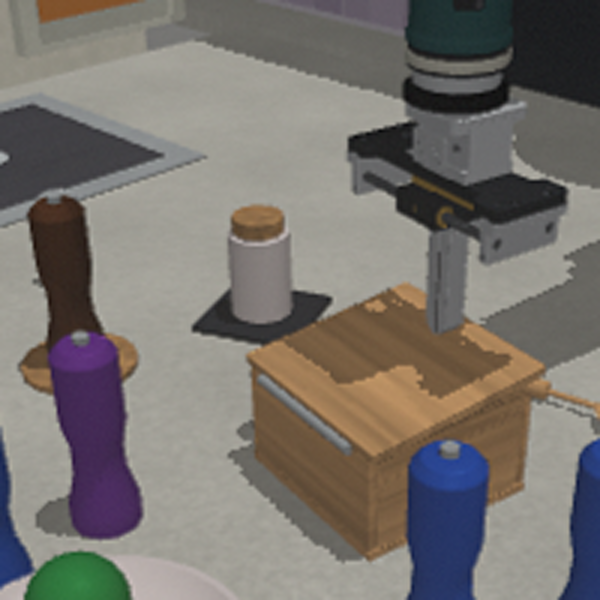

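The lid is nearly down, with a small gap at the near rim. Press the last bit gently.

carry_out(motion="0 0 0.04 0 0 0 0;0 0 0.03 0 0 0 0;0 0 0.015 0 0 0 0;0 0 0.01 0 0 0 0;0 0 0 0 0 0 0;0 0 0 0 0 0 0")

```text
time: 44.55
tool_pos: [0.4528, -0.001, 0.1007]
ee_rot: [3.141, 0.0, -0.201]
wrist_force: [-3.6, 1.6, 7.6]
width: 0.0009
finger_force: 3.2
```

The lid is firm against the rim at z = 0.1007 with 7.6 N, against an expected lid top of 0.100. Retreat and take a final look.

carry_out(motion="0 0 0.005 0 0 0 0;0 0 0 0 0 0 0;0 0 -0.05 0 0 0 0;0 0 -0.15 0 0 0 0;0 0 -0.2 0 0 0 0;0 0 -0.15 0 0 0 0;-0.1 0 -0.05 0 0 0 0;-0.2 0 0 0 0 0 0;-0.1 0 0 0 0 0 0;0 0 0 0 0 0 0;0 0 0 0 0 0 0")

```text
time: 45.92
tool_pos: [0.3753, 0.0148, 0.2185]
ee_rot: [3.141, -0.001, -0.201]
wrist_force: [-0.5, 0.1, 0.3]
width: 0.0008
finger_force: 0.0
```

Run:
```python
from h import *
a=snap("scene","s4")["pixels"][90:270,190:410];b=snap("top","t4")["pixels"][140:320,270:490]
cv2.imwrite("pics/fin.png",np.vstack([cv2.resize(i[:,:,::-1],(366,300),interpolation=cv2.INTER_CUBIC) for i in(a,b)]))
```

```text
(no output)
```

View pics/fin.png

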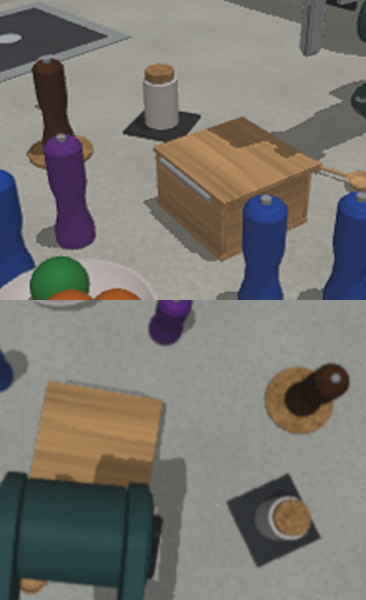

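The lid is shut flush, the mill is on the cork and the jar is on the slate. One numeric centring check, then I hand in.

Run:
```python
from h import *
T=load("t4")
j=atz(T,270+292/1.664-.3,140+218/1.667-.3,.113);m=atz(T,270+336/1.664-.3,140+78/1.667-.3,.173)
print("jar",j,"want .3917,-.2868; mill",m,"want .580,-.341")
if np.hypot(*(j[:2]-[.3917,-.2868]))<.008 and np.hypot(*(m[:2]-[.58,-.341]))<.008:
    from bench import robot
    print(robot.close_job())
```

```text
jar [ 0.3917791  -0.28521962  0.113     ] want .3917,-.2868; mill [ 0.57948802 -0.34343431  0.173     ] want .580,-.341
the job is handed in; nothing more can be done
None
```

The job is handed in at about 46 s: the mill is on the cork and the jar on the slate (each within about 3 mm of centre), the tin is upright in the shut box, and the glass wasn't touched.

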